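# Press the spring catch and slide the sauce-cup carrier into its bay

## Robot

A 6-joint arm with a two-finger parallel gripper is mounted at the origin on the work surface; the furniture and walls round the work are solid. World frame = base frame: x ahead of the robot, y to its left, z up, the work surface at z = 0. Lengths are in m, angles in rad, forces in N, time in s.
With the tool pointing down it reaches from about 0.3 to 0.775 m from the base axis. Payload 14.6 kg.
Tool frame: the origin (TCP) lies at the very end of the fingers, on their centre line; the grasp point (between the pads) lies 19 mm behind it; z points along the fingers, y is the line along which they close (so a half turn about z gives the same grasp; the last joint's range is limited). The gripper opens to 94 mm and grips with 3 to 60 N. Pads are 16 mm wide; open, the fingers measure 119 mm over their backs; the gripper's body (75 mm by 177 mm) begins 78 mm behind the grasp point.
Start: joints at [-1.182, 0.3, 1.521, -0, 1.321, -0.067], TCP at [0.242, -0.494, 0.205] pointing down, gripper open.
Joint ranges: [-3.03, 3.03], [-0.79, 2.21], [0.23, 2.52], [-1.04, 4.18], [0, 3.07], [-2.55, 2.55]. Speed limits (rad/s): [2.22, 2.22, 2.57, 3.14, 3.14, 3.14].

## Interface

Orientations are given as [roll, pitch, yaw] about the fixed x, y, z axes, in that order (R = Rz(yaw) Ry(pitch) Rx(roll)).
In Python, from station import ctrl gives the robot as it stands.
- The arm moves only by the shell command python3 -m pendant 'ROWS' [OPENING] [FORCE]. ROWS is JSON, a list of rows, each a list of 2 entries, a list of its own where there are three numbers: the shift along the world's x, y, z in cm, then the turn about the world's z in rad. A call has 1 to 20 rows; each row shifts and turns the commanded pose from where the row before left it; what a row does not reach is not made up. A row lasts 1/12 s, in which the tool goes at most 41.7 mm and 7.16 degrees, less where a joint would pass 70% of its speed; a pose out of reach is approached as far as the arm can. A call is refused whole if a number of a shift passes 4.17 or a number of a turn 0.125, either way. A call with a gripper value outside its range is refused whole. OPENING is the opening, from 0 (shut) to 1 (fully open), set as the call begins (- or left out, the last holds). The fingers move at their own pace and stop on an object; FORCE is the grip in N (left out, the last holds). Time passes only in rows, so rows that do not move let the fingers close. It gives the time, the measured TCP pose, the force, the opening and the grip force at its end, in the units of the state.
- ctrl.get_obs(): the state, without advancing time (a new reading comes with each control period).
- ctrl.camera(name): name is "scene" or "top" or "wrist"; returns a dict with "color" (480x640x3 uint8, red, green, blue), "intrinsics" (3x3 intrinsics, pixels), "camera_from_world" (4x4, takes a point from world to camera coordinates). Camera axes: x right, y down, z forward; pixel columns grow to the right and rows downward; lengths in m; the calibration is good to about 2 mm. A picture is of the moment at which its call begins. There is no depth.
- ctrl.hand_in(): hands the job in; it is judged then, once.
The state is a dict: "time_s": time; "qpos": joint angles; "joint_vel": joint speeds; "tau": joint torques, N m; "ee_pos": TCP position; "eef_rot": TCP orientation; "force": force on the tool from outside, world axes, zero at the start; "moment": the same for the moment, N m; "grip_width": finger opening in m; "grip_force": force on a finger pad.
Only numpy, scipy, OpenCV 4.12 (cv2) and the standard library are available. Lean on these libraries where they do the work, as an engineer would, in place of code of your own. Each camera call takes 0.05 s, during which the arm holds its last target. There are 200 camera calls.

## Task

The red bar in the floor of the steel lane is a spring catch. With your fingertips press the red bar down behind the carrier and, keeping it down, push the white carrier by its blue bar along the lane past the catch, fully home against the end stop; then take your hand away so that the catch springs up again and locks it. Only press and push: do not lift the carrier, do not touch the sauce cup that rides on it, and leave everything else on the table where it is.

Things in the scene. Friction and masses are not known exactly. Their poses are not given: they have to be found in the camera images.
- lane: Straight steel channel fixed on the table, 104 mm wide, 350 mm long, 40 mm high. Origin on the table, on its centre line. Its +y is the push direction: it runs from y = -200 mm (open rear end) to +150 mm. Two rails (tops 26 mm above the table, 60 mm gap between) carry the carrier; side lips (inner edges 38 mm from the centre line, tops 40 mm high) keep it from being lifted out.
- lane_stop (a point): Middle of the inner face of the lane's end stop (50 mm high plate across the front end), at lane y = +144 mm, 26 mm above the table. The carrier is fully home when its tray touches this.
- catch (a joint): Spring catch: red ribbed bar 56 mm wide in the gap between the rails, lane y = -200 to +56 mm, top 24 mm above the table when up. 0 = up, 0.013 m = fully down against its stop. It moves straight down as a whole wherever it is pressed (about 3 N to start, 6 N at full depth), springs up when released.
- catch_tongue (a point): Top centre of the 40 mm wide upright steel tongue fixed on the catch bar at lane y = +50 to +56 mm; it moves with the bar. Up, its top is 10 mm above the rails and blocks the carrier's tray; it is below the rails when the bar is down by more than 10 mm.
- carrier: White plastic carrier (0.25 to 0.5 kg) sliding on the rails, axes as the lane's. Origin: underside centre of its cup tray (72 mm wide, 80 mm long in y, 14 mm high), 26 mm above the table. Starts with its origin at lane y = -30 to +6 mm; fully home at +104 mm. Behind the tray a 36 mm long window, then the blue push bar. Within 8 mm of home the tongue can rise in the window and lock it.
- push_face (a point): Centre of the rear face of the carrier's blue push bar, the face to push; 88 mm behind the carrier's origin, 48 mm above the table. The bar is 72 mm wide, 12 mm thick, underside 40 mm and top 56 mm above the table, so the tongue passes below it. Behind it the red catch bar lies open for at least 80 mm at the start.
- cup_mid (a point): Centre, half-way up, of the grey sauce cup (67 mm wide at the rim, 33 mm high) that stands loose in the carrier's tray; its rim is 65 mm above the table.
- call_bell: White counter bell on a black foot, 82 mm wide, 64 mm high, loose on the table beside or beyond the lane; leave alone. Origin: centre of its underside.
- clip: Small blue clothes-peg-like bag clip, 72 x 15 x 12 mm, loose on the table beside or beyond the lane; leave alone. Origin: centre of its underside.
- milk_tin: Red tin, 75 mm wide, 58 mm high, loose on the table beside or beyond the lane; leave alone. Origin: centre of its underside.
- sauce_cup: The same sauce cup; origin: centre of its underside, 32 mm above the table. Leave alone.

How it is judged:
By the outcome, as a careful person would: the job done as asked, in the order asked, and still so for the second after the job is handed in, with the robot touching nothing.
It also fails if it takes over 42 s, if anything falls off the work surface, if the arm or the gripper's body presses on something with over 40 N, if the wrist force passes 120 N, or if a joint passes its speed limit or range.

## Working session

There is one attempt and no reset: what is moved stays moved. The work goes in short steps, Python scripts to look and compute and a shell command to move; the robot and the scene stay as the last step left them, time stands still between calls to the robot, and variables do not carry over. Pictures are saved under pics/ and viewed, at most 10 in all, crops included, and the job is handed in when it is done.

```bash
mkdir -p pics; ls; python3 - <<'E'
from station import ctrl
import cv2,numpy as np
o=ctrl.get_obs();print(o)
for n in("top","scene"):
    c=ctrl.camera(n);cv2.imwrite(f"pics/{n}0.png",c["color"][:,:,::-1]);np.savez(f"{n}0.npz",**c)
    print(n,c["intrinsics"],c["camera_from_world"])
E
```

```text
pics
{'time_s': 0.0, 'qpos': array([-1.18162434e+00,  3.00482272e-01,  1.52160617e+00, -1.71196361e-05,
        1.32070344e+00, -6.65947543e-02]), 'joint_vel': array([ 1.40372987e-03,  4.77798936e-04, -6.16525426e-04,  9.13862787e-08,
       -2.28729317e-04, -3.81028283e-04]), 'tau': array([-7.69614617e-04, -5.31814742e+01, -3.52738738e+01,  7.06952135e-02,
        2.44734687e-02, -1.14033664e-04]), 'ee_pos': array([ 0.2419743 , -0.49360497,  0.20486959]), 'eef_rot': array([-3.14039498e+00, -6.32580750e-05,  4.55770945e-01]), 'force': array([0.07937157, 0.64053231, 0.34581835]), 'moment': array([-0.02406121, -0.0205764 , -0.00823917]), 'grip_force': 0.0, 'grip_width': 0.094026933001481}
top [[544.03094397   0.         313.39650737]
 [  0.         544.03094397 240.9063807 ]
 [  0.           0.           1.        ]] [[ 0.02213283 -0.9997297  -0.00711801  0.21219044]
 [-0.99606725 -0.02143967 -0.0859673   0.45287325]
 [ 0.08579146  0.00899272 -0.99627253  0.93622538]
 [ 0.          0.          0.          1.        ]]
scene [[481.77541176   0.         305.36371638]
 [  0.         481.77541176 239.0909199 ]
 [  0.           0.           1.        ]] [[-0.77558677 -0.63120683  0.00656406  0.47139215]
 [-0.48802891  0.59299864 -0.64045327  0.14104357]
 [ 0.400366   -0.49993054 -0.76796909  0.84181434]
 [ 0.          0.          0.          1.        ]]
```

View pics/top0.png

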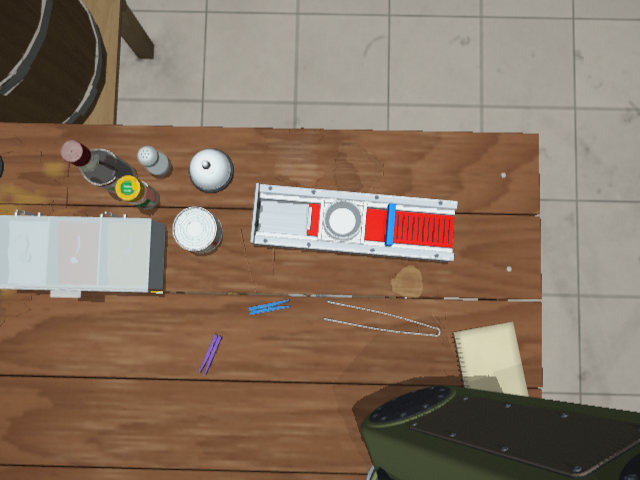

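View pics/scene0.png

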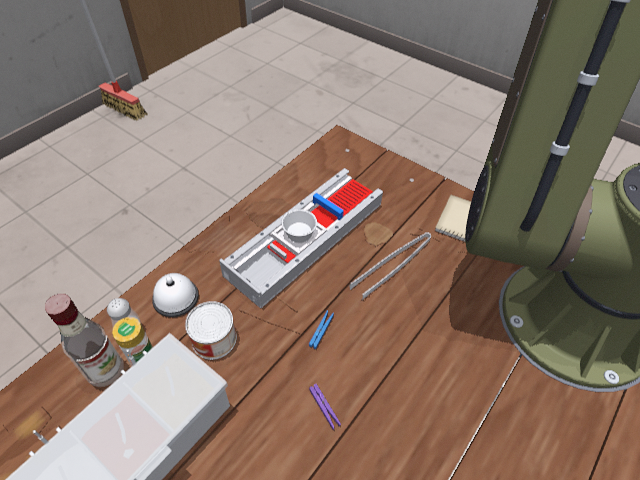

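Top view: the lane runs from its open rear at about (456,230) to the stop at (254,215), so the push goes toward image left, which is +y in the world. The blue bar is at (391,225), the cup at (343,220), and the bell, tin and clip are beyond or beside the lane. The scene view agrees. Next I measure.

```bash
cat > h.py <<'E'
import numpy as np,cv2
def ray(c,px,z):
    K,T=c["intrinsics"],c["camera_from_world"];R,t=T[:3,:3],T[:3,3]
    o=-R.T@t; d=R.T@np.linalg.inv(K)@np.array([px[0],px[1],1.]); return o+d*(z-o[2])/d[2]
def blob(c,col,box):
    h=cv2.cvtColor(c["color"],cv2.COLOR_RGB2HSV)
    m=cv2.inRange(h,(100,120,80),(125,255,255)) if col=="b" else cv2.inRange(h,(0,180,100),(6,255,255))|cv2.inRange(h,(174,180,100),(180,255,255))
    k=np.zeros_like(m);x0,y0,x1,y1=box;k[y0:y1,x0:x1]=m[y0:y1,x0:x1]
    return k
E
python3 - <<'E'
from h import *
for n,bb,rb in(("top",(370,190,410,260),(300,190,470,262)),("scene",(305,185,350,225),(255,170,385,270))):
    c=np.load(n+"0.npz")
    b=cv2.minAreaRect(cv2.findNonZero(blob(c,"b",bb)));print(n,"blue",b)
    for p in cv2.boxPoints(b):print("  blue",ray(c,p,.056).round(4))
    print("  ctr",ray(c,b[0],.056).round(4))
    m=blob(c,"r",rb); cs=cv2.findContours(m,cv2.RETR_EXTERNAL,2)[0]
    m2=cv2.morphologyEx(m,cv2.MORPH_CLOSE,np.ones((7,7)))
    for k in cv2.findContours(m2,cv2.RETR_EXTERNAL,2)[0]:
        if cv2.contourArea(k)<30: continue
        r=cv2.minAreaRect(k);print(" red",r)
        for p in cv2.boxPoints(r):print("   ",ray(c,p,.024).round(4))
c=np.load("top0.npz")
for p in((257,184),(457,202),(453,260),(252,244)):print("lane corner",p,ray(c,p,.04).round(4))
E
python3 -c "
import cv2
i=cv2.imread('pics/top0.png')[175:270,240:470];cv2.imwrite('pics/crop.png',cv2.resize(i,None,fx=3.4,fy=3.4,interpolation=2))"
```

```text
top blue ((390.0319519042969, 224.13323974609375), (7.450146198272705, 42.27524948120117), 4.969740867614746)
  blue [0.4409 0.1015 0.056 ]
  blue [0.5129 0.096  0.056 ]
  blue [0.5121 0.0834 0.056 ]
  blue [0.4401 0.0889 0.056 ]
  ctr [0.4764 0.0925 0.056 ]
 red ((423.590087890625, 228.96438598632812), (59.38460159301758, 31.359920501708984), 4.969740390777588)
    [0.4489 0.0834 0.024 ]
    [0.5041 0.0791 0.024 ]
    [ 0.4972 -0.0247  0.024 ]
    [ 0.4421 -0.0199  0.024 ]
 red ((375.5172424316406, 224.79312133789062), (20.595279693603516, 31.225101470947266), 4.763641834259033)
    [0.4522 0.1336 0.024 ]
    [0.5072 0.1298 0.024 ]
    [0.505  0.0937 0.024 ]
    [0.45   0.0976 0.024 ]
 red ((313.2987976074219, 219.31094360351562), (9.938838005065918, 30.589534759521484), 6.340191841125488)
    [0.4598 0.2341 0.024 ]
    [0.5137 0.2293 0.024 ]
    [0.5121 0.2119 0.024 ]
    [0.4582 0.2167 0.024 ]
scene blue ((327.26922607421875, 205.8461456298828), (35.778167724609375, 9.984603881835938), 33.6900634765625)
  blue [0.5073 0.1109 0.056 ]
  blue [0.5133 0.0858 0.056 ]
  blue [0.4354 0.0
[... 195 characters left out ...]
44 0.024 ]
    [0.515 0.212 0.024]
    [0.4582 0.2159 0.024 ]
    [0.4547 0.2376 0.024 ]
 red ((323.2500305175781, 215.25003051757812), (21.92030906677246, 15.55634880065918), 45.0)
    [0.5033 0.1139 0.024 ]
    [0.5052 0.0756 0.024 ]
    [0.4549 0.0898 0.024 ]
    [0.454  0.1268 0.024 ]
 red ((349.7925109863281, 194.75364685058594), (23.108373641967773, 38.80918502807617), 49.89909744262695)
    [0.5011 0.0589 0.024 ]
    [ 0.4976 -0.0423  0.024 ]
    [ 0.4421 -0.0176  0.024 ]
    [0.448  0.0793 0.024 ]
lane corner (257, 184) [0.5436 0.3221 0.04  ]
lane corner (457, 202) [ 0.5193 -0.0249  0.04  ]
lane corner (453, 260) [ 0.4188 -0.018   0.04  ]
lane corner (252, 244) [0.4388 0.3274 0.04  ]
```

View pics/crop.png

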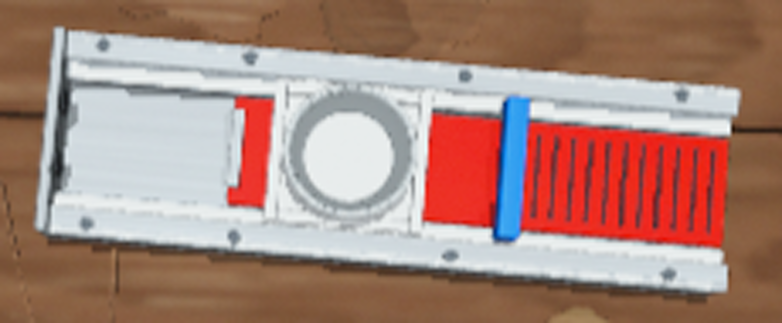

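The lane origin is about (0.483, 0.178). Its push direction is tilted 0.066 rad from +y toward +x, and the push face is at about (0.476, 0.086). I'll shut the fingers and go above lane y = -120 mm, with the closing line across the lane.

```bash
python3 -m pendant '[[[1.456,3.45,0],0.0656],[[1.456,3.45,0],0.0656],[[1.456,3.45,0],0.0656],[[1.456,3.45,0],0.0656],[[1.456,3.45,0],0.0656],[[1.456,3.45,0],0.0656],[[1.456,3.45,0],0.0656],[[1.456,3.45,0],0.0656],[[1.456,3.45,0],0.0656],[[1.456,3.45,0],0.0656],[[1.456,3.45,0],0.0656],[[1.456,3.45,0],0.0656],[[1.456,3.45,0],0.0656],[[1.456,3.45,0],0.0656],[[1.456,3.45,0],0.0656],[[1.456,3.45,0],0.0656],[[0,0,0],0],[[0,0,0],0]]' 0 30
```

```text
time_s: 1.6
ee_pos: [0.475, 0.0594, 0.2049]
eef_rot: [-3.14, 0.0, 1.508]
force: [0.1, -0.4, 0.1]
grip_width: 0.0005
grip_force: 0.0
```

```bash
python3 -m pendant '[[[0,0,-3],0],[[0,0,-3],0],[[0,0,-3],0],[[0,0,-2.5],0],[[0,0,-2],0],[[0,-0.1,-1.5],0],[[0,0,0],0],[[0,0,0],0]]'
python3 - <<'E'
from station import ctrl
import cv2,numpy as np
a=ctrl.camera("scene")["color"][140:280,230:410,::-1];b=ctrl.camera("wrist")["color"][:,:,::-1]
a=cv2.resize(a,None,fx=2.2,fy=2.2);b=cv2.resize(b,(400,300))
im=np.zeros((310,800,3),np.uint8);im[:308,:396]=a;im[:300,400:]=b;cv2.imwrite("pics/c1.png",im)
E
```

```text
time_s: 2.27
ee_pos: [0.4746, 0.0562, 0.0555]
eef_rot: [-3.14, 0.0, 1.504]
force: [0.2, -0.4, 0.8]
grip_width: 0.0003
grip_force: 0.0
```

View pics/c1.png

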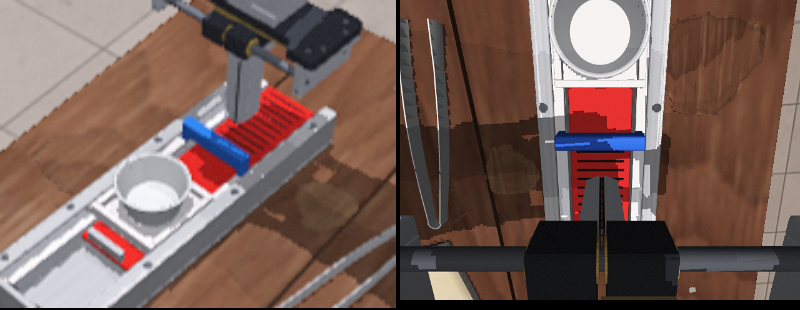

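The shut fingers are centred over the ribbed red bar, about 2 cm behind the blue bar (scene crop (240,100), wrist (602,190)). Now I press.

```bash
python3 -m pendant '[[[0,0,-1.5],0],[[0,0,-1],0],[[0,0,-0.5],0],[[0,0,-0.3],0],[[0,0,-0.3],0],[[0,0,-0.3],0],[[0,0,-0.25],0],[[0,0,-0.2],0],[[0,0,0],0],[[0,0,0],0]]'
```

```text
time_s: 3.2
ee_pos: [0.4751, 0.0571, 0.0121]
eef_rot: [-3.142, 0.0, 1.505]
force: [-3.2, -0.5, 5.2]
grip_width: 0.0006
grip_force: 3.0
```

```bash
python3 -m pendant '[[[0.02,0.3,-0.05],0],[[0.033,0.5,0],0],[[0.033,0.5,0],0],[[0.02,0.3,0],0],[[0.013,0.2,0],0],[[0.013,0.2,0],0],[[0.013,0.2,0],0],[[0.02,0.3,0],0],[[0.026,0.4,0],0],[[0.026,0.4,0],0],[[0.026,0.4,0],0]]'
```

```text
time_s: 4.12
ee_pos: [0.4783, 0.0938, 0.012]
eef_rot: [3.14, 0.001, 1.505]
force: [-0.7, -6.2, 6.7]
grip_width: 0.0006
grip_force: 4.1
```

```bash
python3 -m pendant '[[[0.026,0.4,0],0],[[0.026,0.4,0],0],[[0.026,0.4,0],0],[[0.026,0.4,0],0],[[0.026,0.4,0],0],[[0.026,0.4,0],0],[[0.026,0.4,0],0],[[0.026,0.4,0],0],[[0.026,0.4,0],0],[[0.026,0.4,0],0],[[0.026,0.4,0],0],[[0.026,0.4,0],0],[[0.026,0.4,0],0],[[0.026,0.4,0],0],[[0.026,0.4,0],0],[[0.026,0.4,0],0],[[0.026,0.4,0],0]]'
python3 - <<'E'
from station import ctrl
import cv2,numpy as np
a=ctrl.camera("scene")["color"][140:320,200:410,::-1];b=ctrl.camera("wrist")["color"][:,:,::-1]
a=cv2.resize(a,(390,334));b=cv2.resize(b,(400,300))
im=np.zeros((334,800,3),np.uint8);im[:,:390]=a;im[:300,400:]=b;cv2.imwrite("pics/c2.png",im)
E
```

```text
time_s: 5.53
ee_pos: [0.4827, 0.1619, 0.012]
eef_rot: [3.14, 0.0, 1.505]
force: [-0.3, -6.6, 6.7]
grip_width: 0.0004
grip_force: 4.2
```

View pics/c2.png

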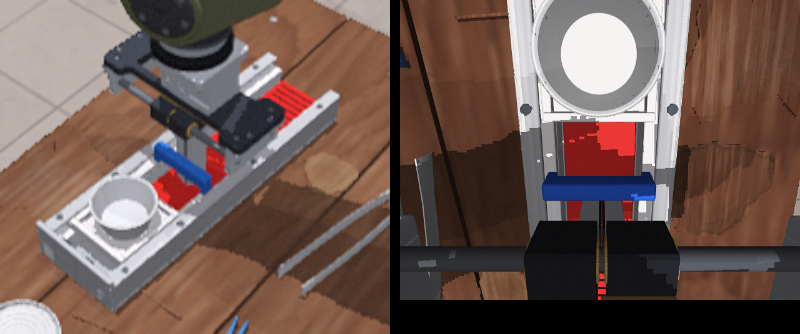

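The carrier is past the catch with the cup still seated, and about 2 cm remain to the stop. I'll continue slowly.

```bash
python3 -m pendant '[[[0.02,0.3,0],0],[[0.02,0.3,0],0],[[0.02,0.3,0],0],[[0.02,0.3,0],0],[[0.013,0.2,0],0],[[0.013,0.2,0],0],[[0.007,0.1,0],0],[[0.007,0.1,0],0],[[0.007,0.1,0],0]]'
```

```text
time_s: 6.38
ee_pos: [0.4839, 0.1808, 0.012]
eef_rot: [3.14, 0.0, 1.505]
force: [-1.0, -6.0, 7.4]
grip_width: 0.0005
grip_force: 4.3
```

```bash
for i in 1 2; do python3 -m pendant '[[[0.007,0.1,0],0],[[0.007,0.1,0],0],[[0.007,0.1,0],0]]' | grep -E "ee_pos|force:"; done
```

```text
ee_pos: [0.4841, 0.1838, 0.012]
force: [-0.3, -7.8, 7.6]
grip_force: 4.3
ee_pos: [0.4841, 0.1849, 0.0121]
force: [-3.0, -33.7, 15.3]
grip_force: 20.7
```

It stopped dead at y = 0.185 with 34 N, so it is home against the stop. I'll ease back a little with the bar still down, then lift away.

```bash
python3 -m pendant '[[[-0.013,-0.2,0],0],[[-0.02,-0.3,0],0],[[-0.02,-0.3,0],0],[[0,0,0],0],[[0,0,0.3],0],[[0,0,0.4],0],[[0,0,0.5],0],[[0,0,0.5],0],[[0,0,1],0],[[0,0,2],0],[[0,0,3],0],[[0,-1,3],0],[[0,-3,3],0],[[0,-3,2],0],[[0,-3,0],0],[[0,-3,0],0],[[0,-3,0],0],[[0,0,0],0],[[0,0,0],0]]'
python3 - <<'E'
from station import ctrl
from h import *
c=ctrl.camera("top");s=ctrl.camera("scene")
b=cv2.minAreaRect(cv2.findNonZero(blob(c,"b",(290,180,370,260))));print(b,ray(c,b[0],.056))
a=cv2.resize(s["color"][180:320,200:410,::-1],(540,360));t=c["color"][140:300,160:470,::-1]
im=np.zeros((600,640,3),np.uint8);im[:360,:540]=a;im[360:,:465]=cv2.resize(t,(465,240));cv2.imwrite("pics/c3.png",im)
E
```

```text
time_s: 8.47
ee_pos: [0.4828, 0.0188, 0.1683]
eef_rot: [-3.141, -0.0, 1.503]
force: [0.4, 0.1, 0.7]
grip_width: 0.0003
grip_force: 0.0
((326.86065673828125, 218.53280639648438), (6.51857328414917, 41.64643859863281), 5.19442892074585) [0.48366864 0.19968963 0.056     ]
```

View pics/c3.png

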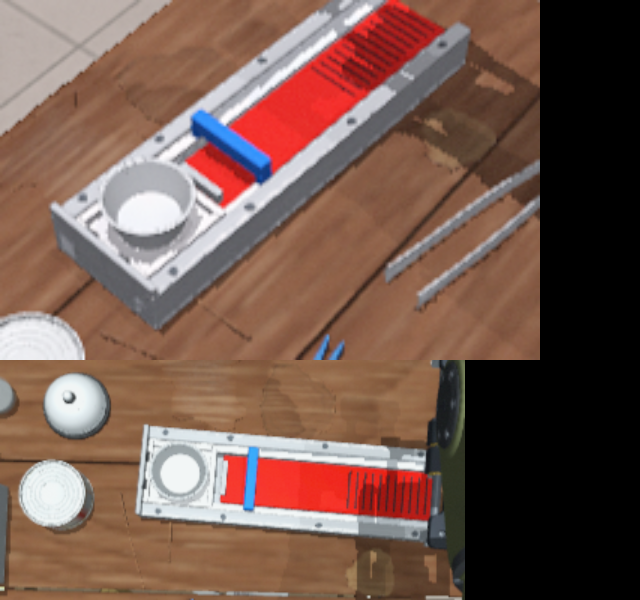

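The carrier is home: the blue bar is at lane y = 22 mm, as expected. The tongue stands up in the window at (215,190), the cup is still seated, and the hand is clear.

```bash
python3 -c "
from station import ctrl
print(ctrl.hand_in())"
```

```text
the job is handed in; nothing more can be done
None
```

The carrier is fully home against the end stop with the catch sprung up behind its tray, the sauce cup untouched and the hand clear; the job is handed in at about 8.5 s, and no verdict was returned.

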